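# Pack a pipe coupling down its storage tube

## Task

Stow the loose bronze pipe coupling: start it upright in the mouth of the storage tube, then use the packing rod from its stand to push it down past the grip of the tube's springs until it bottoms out on what is already inside, and press it home firmly for a moment without forcing it. Then stand the rod back in its stand, and leave the other things on the counter as they are.

Things in the scene. Friction and masses are not known exactly. Their poses are not given: they have to be found in the camera images.
- coupling: The loose bronze-brown pipe coupling standing on the counter: a round sleeve 40 mm across and 45 mm tall with a rim at each end and a 20 mm hole through it, 0.08 to 0.15 kg. Origin at the centre of its underside, z up along its axis. It can be gripped across its upper half from any side.
- tube: Upright aluminium storage tube, fixed on a dark 96 x 96 mm foot plate; 120 mm high, 50 mm outside (58 at the flared mouth), bore 43 mm. Origin: centre of the plate's underside, z up along the bore. The loose coupling bottoms on another inside, whose top lies anywhere from 20 to 45 mm above the origin (differs each time, not measured); it sits on stiff rubber: there the push rises by 5 N a mm.
- tube_mouth (a point): Centre of the tube's open mouth, 120 mm above its origin. Firmly home means at least 12 N between rod and coupling for about 0.3 s while the coupling no longer moves; more than 25 N damages it.
- rod: Steel packing rod, 130 mm long, standing upright in its stand; round foot 30 mm across and 10 mm thick at the bottom, 14 mm shaft, and a round handle 23 mm across from 70 to 130 mm above the foot's underside. 0.2 kg. Origin at the centre of the foot's underside, z up along the rod.
- stand: Low round dark steel cup on an 80 x 80 mm plate, fixed: bore 40 mm, rim 22 mm above the counter, inner floor 8 mm above the counter. Origin at the centre of the plate's underside. The rod's foot stands on the cup's floor.
- small_nipple: Bystander: brass hex nipple, 27 x 30 x 42 mm, standing. Origin at the centre of its underside.
- large_nipple: Bystander: brass hex nipple, 42 x 47 x 65 mm, standing. Origin at the centre of its underside.
- marker: Bystander: black marker pen, 129 x 17 x 19 mm, lying along its x axis. Origin under its centre.
- wrench: Bystander: steel adjustable wrench, 208 x 53 x 12 mm, lying flat along its x axis. Origin under its centre.
- tube_springs (a point): On the tube's axis, 89 mm above its origin: about where the underside of a coupling let go in the mouth rests on the sloped tops of three spring leaves, its top then 14 mm out of the mouth. Pushed, it passes the slope (down to 78 mm above the origin) at up to 10 N (short peaks of 16 N), then slides against 2 to 7 N down to the bottom, and stays where left. The leaves narrow the bore to 36 mm.
Things that resemble listed ones, but are neither listed nor needed, are in the scene too. What is shaped like the coupling but blue or green is not meant. Leave any yellow look-alike of the stand alone.

How it is judged:
By the outcome, as a careful person would: the job done as asked, in the order asked, and still so for the second after the job is handed in, with the robot touching nothing.
It also fails if it takes over 72 s, if anything falls off the work surface, if the arm or the gripper's body presses on something with over 40 N, if the wrist force passes 120 N, or if a joint passes its speed limit or range.

## Robot

A 6-joint arm with a two-finger parallel gripper is mounted at the origin on a cart in front of the work surface, level with it; the furniture and walls round the work are solid. World frame = base frame: x ahead of the robot, y to its left, z up, the work surface at z = 0. Lengths are in m, angles in degrees, forces in N, time in s.
With the tool pointing down it reaches from about 0.25 to 0.85 m from the base axis. Payload 12.5 kg.
Tool frame: the origin (TCP) lies on the centre line of the jaws, within the pads' length; the fingertips stand 19 mm ahead of it and the grasp point (between the pads) is the TCP; z points along the fingers, y is the line along which they close (so a half turn about z gives the same grasp; the last joint's range is limited). The gripper opens to 93 mm and grips with 3 to 60 N. Pads are 15 mm wide; open, the fingers measure 128 mm over their backs; the gripper's body (75 mm by 188 mm) begins 65 mm behind the grasp point.
Start: joints at [-75.665, 20.094, 94.641, -0, 65.266, -4.847], TCP at [0.181, -0.519, 0.238] pointing down, gripper open.
Joint ranges: [-157.81, 157.81], [-45, 120.19], [0.68, 151.7], [-89.99, 269.99], [4.06, 180], [-164.3, 164.3]. Speed limits (degrees/s): [127.2, 127.2, 159.86, 180, 180, 180].

## Interface

Orientations are given as [roll, pitch, yaw] about the fixed x, y, z axes, in that order (R = Rz(yaw) Ry(pitch) Rx(roll)).
In Python, from bench import goto, move_l, move_j, command_gripper, sleep, inverse_kinematics, get_obs, snapshot, PlanningError, finish_job gives the robot as it stands. Calls block until the motion is done:
- goto(position, orientation): joint-space move of the TCP to a pose.
- move_l(position, max_speed=0.15, rot=None, stop_force=None): straight line of the TCP; rot=None keeps the orientation; max_speed is the mean speed in m/s. With stop_force (N) it stops when the force on the tool has changed by that much, and returns True; else False.
- move_j(angles): joint-space move.
- command_gripper(opening): finger opening in m; the grip force is fixed at half the most; returns when the fingers have stopped.
- sleep(seconds).
- inverse_kinematics(position, orientation): joint angles nearest the present ones, or None.
- get_obs(): the state.
- snapshot(name): name is "side" or "top"; returns a dict with "image" (400x640x3 uint8, red, green, blue), "camera_matrix" (3x3 intrinsics, pixels), "rvec" (rotation vector, rad) and "tvec" (3), from world to camera coordinates, as OpenCV has them. Camera axes: x right, y down, z forward; pixel columns grow to the right and rows downward; lengths in m; the calibration is good to about 2 mm. A picture is of the moment at which its call begins. There is no depth.
A pose or a line that the arm cannot do raises PlanningError and nothing moves.
- finish_job(): hands the job in; it is judged then, once.
The state is a dict: "time": time; "qpos": joint angles; "dq": joint speeds; "tau": joint torques, N m; "position": TCP position; "eef_rot": TCP orientation; "contact_force": force on the tool from outside, world axes, zero at the start; "ft_torque": the same for the moment, N m; "finger_gap": finger opening in m; "finger_force": force on a finger pad.
Only numpy, scipy, OpenCV 4.12 (cv2) and the standard library are available. Lean on these libraries where they do the work, as an engineer would, in place of code of your own. Each camera call takes 0.05 s, during which the arm holds its last target. There are 200 camera calls.

## Working session

There is one attempt and no reset: what is moved stays moved. The work goes in short steps, each a Python script; the robot and the scene stay as the last script left them, time stands still between calls to the robot, and variables do not carry over. Pictures are saved under pics/ and viewed, at most 10 in all, crops included, and the job is handed in when it is done.

```bash
mkdir -p pics; ls
cat > h.py <<'E'
import numpy as np, cv2
from bench import *
def snap(n,f=None):
    s=snapshot(n)
    if f: cv2.imwrite('pics/'+f,cv2.cvtColor(s['image'],cv2.COLOR_RGB2BGR))
    return s
def ray(s,u,v,z):
    R=cv2.Rodrigues(np.array(s['rvec'],float))[0]; t=np.array(s['tvec'],float).ravel()
    c=-R.T@t; d=R.T@np.linalg.inv(s['camera_matrix'])@[u,v,1.]
    return c+d*(z-c[2])/d[2]
def proj(s,p):
    return cv2.projectPoints(np.array(p,float).reshape(-1,3),np.array(s['rvec'],float),np.array(s['tvec'],float),np.array(s['camera_matrix'],float),None)[0].reshape(-1,2)
E
python3 - <<'E'
from h import *
for n in('top','side'):
    s=snap(n,n+'0.png'); R=cv2.Rodrigues(np.array(s['rvec'],float))[0]; print(n,-R.T@np.array(s['tvec']).ravel(),R[2],s['camera_matrix'][0][0])
o=get_obs();print(o['time'],o['position'],o['eef_rot'],o['finger_gap'],o['contact_force'])
E
```

```text
pics
top [ 0.35868235 -0.02823961  1.35848064] [ 0.20904995 -0.0260385  -0.97755824] 400.60556899054023
side [0.29883321 0.60340171 0.71850104] [ 0.31396711 -0.6791666  -0.66344357] 363.6572772560827
0.1 [ 0.18067477 -0.51916061  0.23714203] [-1.79936675e+02 -3.95006340e-03  1.91819787e+01] 0.09313189778104877 [-0.87544118  0.32935921  0.05672985]
```

View pics/top0.png

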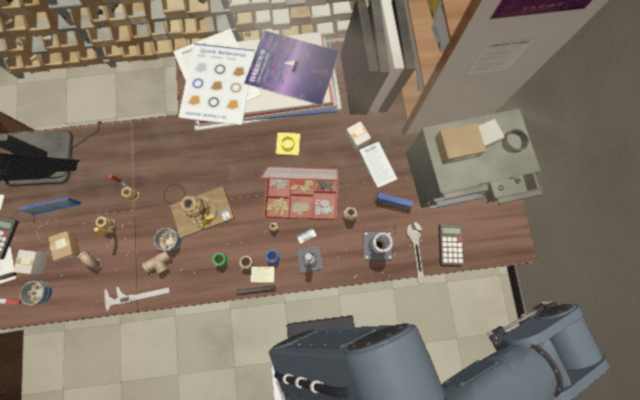

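View pics/side0.png

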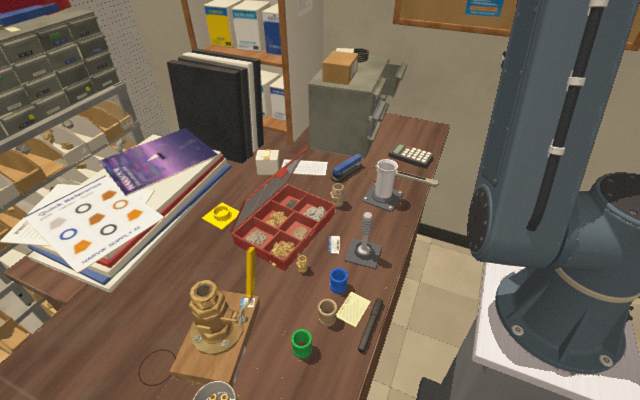

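Top view: coupling about (246,263), rod and stand (310,259), tube (380,243), wrench (417,250), marker (255,290). The side view agrees: coupling (327,313), rod (367,240), tube (387,180). I'll zoom in next to measure.

Run:
```python
import cv2,numpy as np
t=cv2.imread('pics/top0.png')[220:300,225:425]; s=cv2.imread('pics/side0.png')[150:360,290:440]
cv2.imwrite('pics/c_top.png',cv2.resize(t,None,fx=4,fy=4,interpolation=cv2.INTER_CUBIC))
cv2.imwrite('pics/c_side.png',cv2.resize(s,None,fx=2.8,fy=2.8,interpolation=cv2.INTER_CUBIC))
```

```text
(no output)
```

View pics/c_top.png

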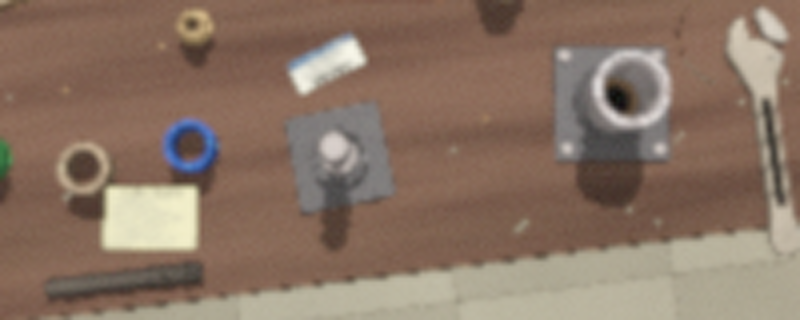

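View pics/c_side.png

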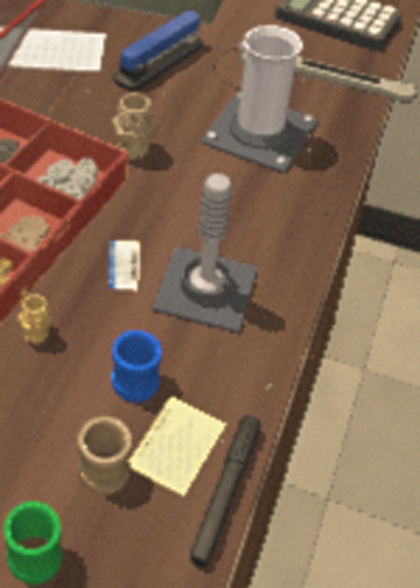

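Run:
```python
from h import *
T=snapshot('top');S=snapshot('side')
ct=lambda x,y:((x+.5)/4-.5+225,(y+.5)/4-.5+220)
cs=lambda x,y:((x+.5)/2.8-.5+290,(y+.5)/2.8-.5+150)
for n,a,b,z in[('coup',(83,168),(105,440),.045),('tube',(630,90),(272,42),.12),('rodtop',(337,144),(217,184),.138),('tubeplate',(611,103),(261,130),.004),('standplate',(341,157),(206,289),.004),('blue',(190,146),(137,352),.045)]:
    print(n,ray(T,*ct(*a),z).round(4),ray(S,*cs(*b),z).round(4))
for n,p,z in[('marker',[(47,289),(202,272)],.015),('wrench',[(740,20),(787,245)],.006),('edge',[(20,318),(780,230)],0)]:
    print(n,[ray(T,*ct(*q),z).round(3) for q in p])
```

```text
coup [0.4551 0.2044 0.045 ] [0.454  0.2067 0.045 ]
tube [ 0.4574 -0.2328  0.12  ] [ 0.4577 -0.2324  0.12  ]
rodtop [ 0.4427 -0.0039  0.138 ] [0.4403 0.0035 0.138 ]
tubeplate [ 0.4578 -0.2344  0.004 ] [ 0.4556 -0.2338  0.004 ]
standplate [ 0.4408 -0.0033  0.004 ] [0.4394 0.0011 0.004 ]
blue [0.4621 0.1166 0.045 ] [0.4614 0.1214 0.045 ]
marker [array([0.364, 0.247, 0.015]), array([0.362, 0.12 , 0.015])]
wrench [array([ 0.514, -0.354,  0.006]), array([ 0.324, -0.361,  0.006])]
edge [array([0.343, 0.274, 0.   ]), array([ 0.337, -0.358,  0.   ])]
```

Run:
```python
from h import *
c=(.4545,.2055)
for y in(0,90,-90): print(y,inverse_kinematics([*c,.053],[180,0,y]),inverse_kinematics([.4575,-.2325,.2],[180,0,y]))
command_gripper(.07)
goto([*c,.2],[180,0,90]); 
move_l([*c,.054],.15); s=snap('side','g1.png')
command_gripper(.03); print(get_obs()['finger_gap'])
command_gripper(.06)
move_l([*c,.054],.1,rot=[180,0,0]); command_gripper(.03)
o=get_obs();print(o['finger_gap'],o['position'],o['finger_force'],o['time'])
```

```text
0 [ 1.89807729e+01  3.10186944e+01  1.09726290e+02 -2.54444375e-14
  3.92550159e+01  1.08980773e+02] [-3.21382272e+01  1.88519933e+01  1.02298887e+02 -2.54444375e-14
  5.88491198e+01  5.78617728e+01]
90 [ 1.89807729e+01  3.10186944e+01  1.09726290e+02 -2.54444375e-14
  3.92550159e+01  1.89807729e+01] [-32.13822722  18.8519933  102.2988869    0.          58.8491198
 -32.13822722]
-90 [ 1.89807729e+01  3.10186944e+01  1.09726290e+02 -2.54444375e-14
  3.92550159e+01 -1.61019227e+02] [-3.21382272e+01  1.88519933e+01  1.02298887e+02 -2.54444375e-14
  5.88491198e+01  1.47861773e+02]
0.03905503719752931
0.03840698619398863 [0.45448782 0.20549621 0.05400866] 30.000108182430267 8.1
```

View pics/g1.png

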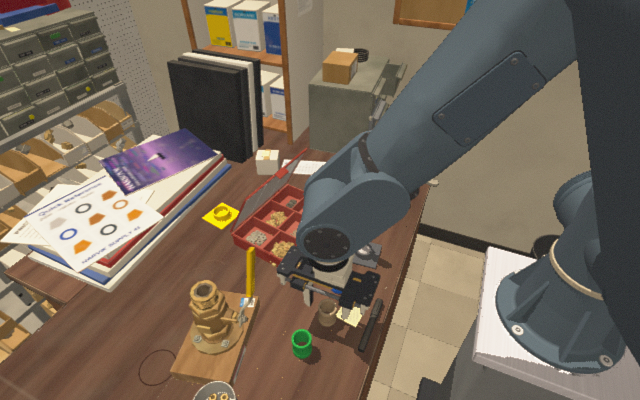

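The coupling is gripped at 38.4 mm. Next I carry it to the tube and lower it under force watch.

Run:
```python
from h import *
t=(.4575,-.2325)
move_l([.4545,.2055,.235],.2)
goto([*t,.225],[180,0,0])
s=snap('side','t1.png'); snap('top','t1t.png')
print(get_obs()['contact_force'])
move_l([*t,.182],.1)
r=move_l([*t,.143],.03,stop_force=5)
o=get_obs();print(r,o['position'],o['contact_force'],o['ft_torque'],o['finger_gap'],o['time'])
i=s['image'];cv2.imwrite('pics/t1c.png',cv2.resize(cv2.cvtColor(snap('side')['image'][60:260,300:460],cv2.COLOR_RGB2BGR),None,fx=3,fy=3,interpolation=cv2.INTER_CUBIC))
```

```text
[ 0.76859732 -0.45639123 -0.79731442]
True [ 0.45753937 -0.23291556  0.1653162 ] [ 0.02909134 -1.66941445  3.22513652] [-0.30370841  0.0962239   0.03979332] 0.039138534068845786 12.1417
```

View pics/t1c.png

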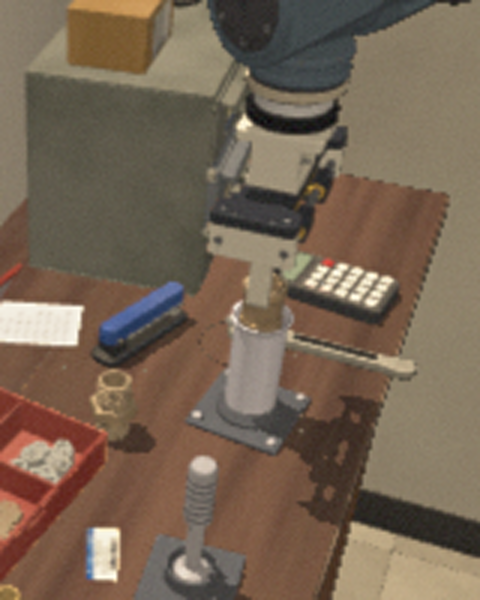

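The coupling has entered the flare and stopped with its underside at 111 mm. The lateral push is toward -y, so I'll follow it with small corrections.

Run:
```python
from h import *
p=np.array([.4575,-.2325])
for k in range(8):
    o=get_obs(); f=np.array(o['contact_force'][:2])-[.77,-.46]*np.array(0 if k==0 else .0)
    d=f/max(np.linalg.norm(f),1e-6)*.0008; p=p+d
    z=o['position'][2]
    move_l([*p,z+.003],.05)
    r=move_l([*p,.143],.03,stop_force=6)
    o=get_obs();print(p.round(4),r,o['position'].round(4),np.round(o['contact_force'],2),np.round(o['ft_torque'],2),o['time'])
    if o['position'][2]<.15: break
```

```text
[ 0.4575 -0.2333] True [ 0.4572 -0.2334  0.1643] [-0.   -3.82 -3.04] [-0.59 -0.   -0.  ] 12.7833
[ 0.4575 -0.2341] False [ 0.4573 -0.2342  0.1429] [-0.4  -2.78 -1.24] [-0.64  0.24 -0.03] 13.9917
```

Run:
```python
from h import *
command_gripper(.065)
move_l([.4573,-.2342,.26],.2)
r=(.441,-.001)
goto([*r,.26],[180,0,90])  # still high
goto([.441,.13,.26],[180,0,90])
o=get_obs();print(o['contact_force'],o['time'])
a=snap('side')['image'][150:290,320:440];b=snap('top')['image'][215:285,290:410]
f=lambda x,k:cv2.resize(cv2.cvtColor(x,cv2.COLOR_RGB2BGR),None,fx=k,fy=k,interpolation=cv2.INTER_CUBIC)
A=f(a,4);B=f(b,6)[:, :]; print(A.shape,B.shape)
B=f(b,2.6)
C=np.zeros((560,800,3),np.uint8);C[:,:480]=A;C[:B.shape[0],480:480+B.shape[1]]=B
cv2.imwrite('pics/rel.png',C)
```

```text
[ 0.88169297  0.31203785 -1.075665  ] 16.9833
(560, 480, 3) (420, 720, 3)
```

View pics/rel.png

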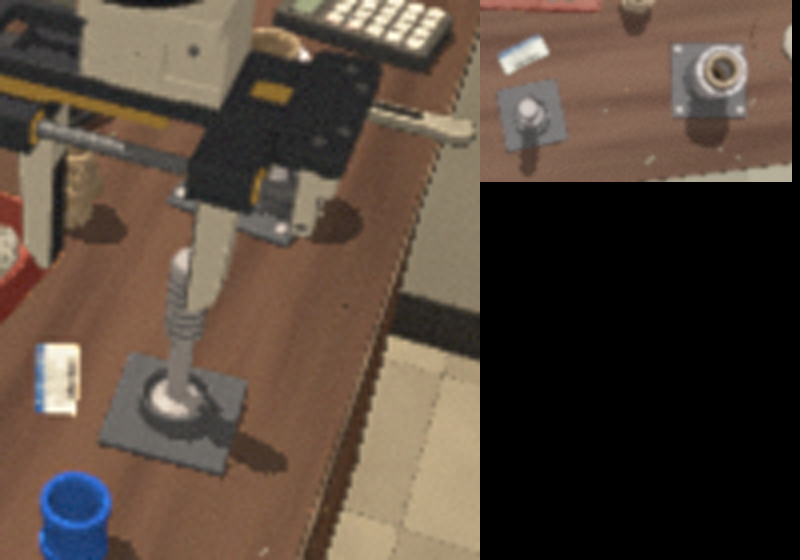

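Coupling sits in the tube mouth. I'll refine the rod's position from the foot (side view) and the handle (both views), then grip it.

Run:
```python
from h import *
T=snapshot('top');S=snapshot('side')
print('foot side',ray(S,320+172.5/4-.5,150+395/4-.5,.018).round(4))
# detections in first images
for n,s,box in(('top0.png',T,(300,322,245,272)),('side0.png',S,(355,380,205,262))):
    im=cv2.imread('pics/'+n); x0,x1,y0,y1=box; g=cv2.cvtColor(im,cv2.COLOR_BGR2HSV)[y0:y1,x0:x1]
    print(n); print(g[::2 if n[0]=='s' else 1,:,2])
for p in([.440,-.001,.138],[.440,-.001,.018],[.440,-.001,.078]): print(p,proj(T,p),proj(S,p))
```

```text
foot side [ 0.4429 -0.001   0.018 ]
top0.png
[[142 142 144 141 144 142 142 144 144 142 142 137 141 141 140 129 128 131
  132 131 138 143]
 [143 139 140 143 142 141 136 139 142 142 138 130 131 137 137 130 127 129
  130 131 138 143]
 [141 138 140 140 139 136 126 129 134 137 135 129 129 129 131 132 128 129
  129 132 137 140]
 [137 129 127 131 134 130 127 128 130 132 131 132 126 128 128 129 127 128
  130 132 132 137]
 [131 127 127 129 129 129 129 129 127 130 130 128 131 130 128 133 131 131
  131 132 129 134]
 [127 126 128 127 127 130 128 129 128 128 126 128 130 132 128 129 131 133
  131 129 128 134]
 [129 129 126 126 128 130 127 129 125 118 119 129 131 132 129 128 134 132
  133 132 126 135]
 [126 125 126 126 127 130 129 139 141 130 119 120 127 127 128 131 130 132
  131 131 130 135]
 [128 127 129 128 129 133 153 172 183 167 141 110 106 114 120 130 131 131
  130 131 130 130]
 [130 128 129 127 133 152 189 203 207 203 184 137 103  95 107 124 129 125
  128 130 126 119]
 [128 127 127 124 136 176 205 214 215 213 203 175 132 110 107 123 129 127
  128 127 122 115]
 [123 125 124 121 138 185 209 21
[... 4058 characters left out ...]
68
   68  75 106 114 111 116  93]
 [107  79  67  69  63  65  73  74  77  80  77  76  74  72  67  63  60  62
   67  66  68  73  77  76  75]
 [108 111 102  88  70  68  63  68  73  68  69  68  67  67  65  66  65  65
   67  65  65  67  68  73  85]
 [109 108 107 109 109 110 103  73  70  70  70  67  65  73  73  80 100  76
   65  63  70  67  69  68  74]
 [108 108 106 109 110 107 110 110 110 112 112 110 106 111 113 114 111 111
  101  74  70  70  67  77  78]]
[0.44, -0.001, 0.138] [[308.01746451 256.64457044]] [[367.89634094 214.18591816]]
[0.44, -0.001, 0.018] [[309.1001375  258.96302728]] [[363.72876251 248.59865443]]
[0.44, -0.001, 0.078] [[308.58384076 257.85741947]] [[365.71826491 232.17083613]]
```

Rod is at about (0.441, -0.001). Grip it from two directions, lift it and move over the tube.

Run:
```python
from h import *
r=(.441,-.001); t=(.4573,-.2345)
goto([*r,.24],[180,0,90]); move_l([*r,.116],.15)
command_gripper(.0); print(get_obs()['finger_gap'])
command_gripper(.04); move_l([*r,.116],.1,rot=[180,0,0]); command_gripper(.0)
o=get_obs();print(o['finger_gap'],o['position'],o['contact_force'],o['time'])
move_l([*r,.29],.15); sleep(.2); print(get_obs()['contact_force'])
goto([*t,.275],[180,0,0]); sleep(.2)
o=get_obs();print(o['position'],o['contact_force'],o['time'])
f=lambda x,k:cv2.resize(cv2.cvtColor(x,cv2.COLOR_RGB2BGR),None,fx=k,fy=k,interpolation=cv2.INTER_CUBIC)
cv2.imwrite('pics/rod.png',f(snap('side')['image'][70:220,330:450],4))
```

```text
0.022281750511675098
0.02252620268584313 [ 0.44100789 -0.00102272  0.11600903] [-0.21234353  0.19039736  0.17771543] 22.175
[-0.55452166  0.30141054 -1.45819402]
[ 0.45763908 -0.23335452  0.27526839] [ 0.02098167  0.00891703 -1.20738867] 24.8167
```

View pics/rod.png

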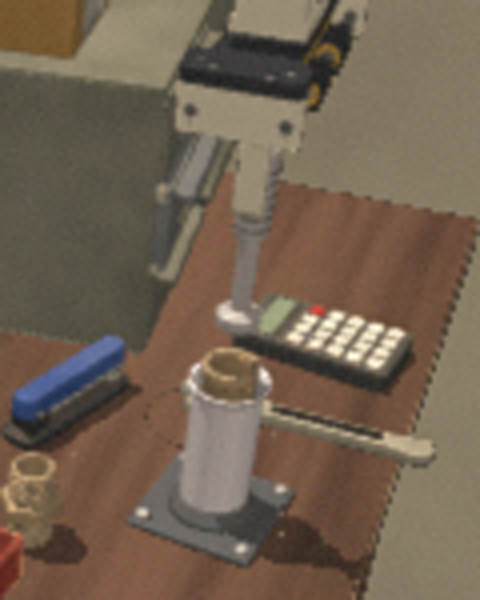

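The coupling stands upright in the mouth and the rod foot is directly above it. Now push.

Run:
```python
from h import *
t=(.4573,-.2345)
move_l([*t,.25],.06); sleep(.3); b=get_obs(); fz0=b['contact_force'][2]; print(b['position'],b['contact_force'])
for k in range(4):
    f=get_obs()['contact_force'][2]-fz0
    if f>14.5: break
    r=move_l([*t,.166],.015,stop_force=max(16.5-f,3))
    o=get_obs(); print(r,o['position'].round(4),(o['contact_force']-b['contact_force']).round(2),round(o['time'],2))
    sleep(.15)
    if not r: break
for i in range(3):
    o=get_obs(); print(o['position'].round(4),(o['contact_force']-b['contact_force']).round(2),o['finger_gap'],round(o['time'],2)); sleep(.2)
```

```text
[ 0.45737411 -0.23455438  0.25020874] [ 0.87310928 -0.6882176  -1.91603293]
True [ 0.4576 -0.2346  0.1764] [-2.62  1.82  8.18] 29.98
True [ 0.4576 -0.2347  0.1764] [-2.8   1.7   7.82] 30.38
True [ 0.4577 -0.2347  0.1763] [-2.18  1.11  9.18] 30.77
True [ 0.4577 -0.2346  0.1763] [-2.46  1.73  8.49] 31.16
[ 0.4576 -0.2347  0.1764] [-2.64  2.33  8.25] 0.02199337134937857 31.31
[ 0.4576 -0.2347  0.1764] [-2.68  1.91  9.43] 0.02253173825034503 31.51
[ 0.4576 -0.2346  0.1764] [-3.36  1.77  7.09] 0.02246810653500306 31.71
```

Likely bottomed with the underside near 23 mm, but the stop relaxes the force. I'll step down in small increments and hold.

Run:
```python
from h import *
b=-1.92
def F(n=6):
    v=[]
    for _ in range(n): v.append(get_obs()['contact_force'][2]-b); sleep(.02)
    return np.mean(v),max(v)
z=get_obs()['position'][2]
for k in range(14):
    m,x=F(); o=get_obs(); print(round(z,4),o['position'].round(4),round(m,1),round(x,1))
    if m>16: break
    z-=.0004; move_l([.4573,-.2345,z],.01); sleep(.05)
for i in range(5): sleep(.2); print([round(q,1) for q in F(3)],get_obs()['position'][2].round(4))
print(get_obs()['time'])
```

```text
0.1764 [ 0.4577 -0.2346  0.1763] 9.0 9.7
0.176 [ 0.4575 -0.2346  0.1764] 8.7 9.7
0.1756 [ 0.4576 -0.2346  0.1764] 12.6 13.5
0.1752 [ 0.4577 -0.2347  0.1762] 15.4 16.2
0.1748 [ 0.4578 -0.2347  0.176 ] 17.1 17.8
[np.float64(17.1), np.float64(17.4)] 0.176
[np.float64(17.8), np.float64(18.0)] 0.176
[np.float64(17.4), np.float64(17.8)] 0.176
[np.float64(17.7), np.float64(18.0)] 0.176
[np.float64(17.5), np.float64(17.7)] 0.176
34.8583
```

17.5 N held steady for over 1 s with no movement, so it is home. Now return the rod.

Run:
```python
from h import *
r=(.441,-.001)
move_l([.4573,-.2345,.2],.05); print(get_obs()['contact_force'])
move_l([.4573,-.2345,.29],.15)
goto([*r,.29],[180,0,0]); move_l([*r,.15],.15); sleep(.2)
print(get_obs()['position'],get_obs()['contact_force'])
s=move_l([*r,.113],.03,stop_force=4); o=get_obs(); print(s,o['position'],o['contact_force'],o['time'])
```

```text
[ 0.21760948 -1.29300514 -1.72553947]
[ 0.44131503 -0.00104747  0.15057718] [ 0.21810343 -0.19399652 -2.53083879]
True [ 0.44102519 -0.00100364  0.11590797] [-0.48422796  0.07003062  6.82449681] 39.525
```

Run:
```python
from h import *
r=(.441,-.001)
command_gripper(.06); move_l([*r,.28],.15)
goto([.30,.38,.3],[180,0,60])
s=snap('side')['image'];t=snap('top')['image'];print(get_obs()['contact_force'],get_obs()['time'])
f=lambda x,k:cv2.resize(cv2.cvtColor(x,cv2.COLOR_RGB2BGR),None,fx=k,fy=k,interpolation=cv2.INTER_CUBIC)
C=np.zeros((600,800,3),np.uint8);A=f(s[150:300,310:450],3);B=f(t[215:300,225:435],3)
C[:255,:630]=B;C[255:600,:420]=A[:345];cv2.imwrite('pics/end.png',C)
```

```text
[-0.43338779 -0.15076963 -0.29053297] 43.175
```

View pics/end.png

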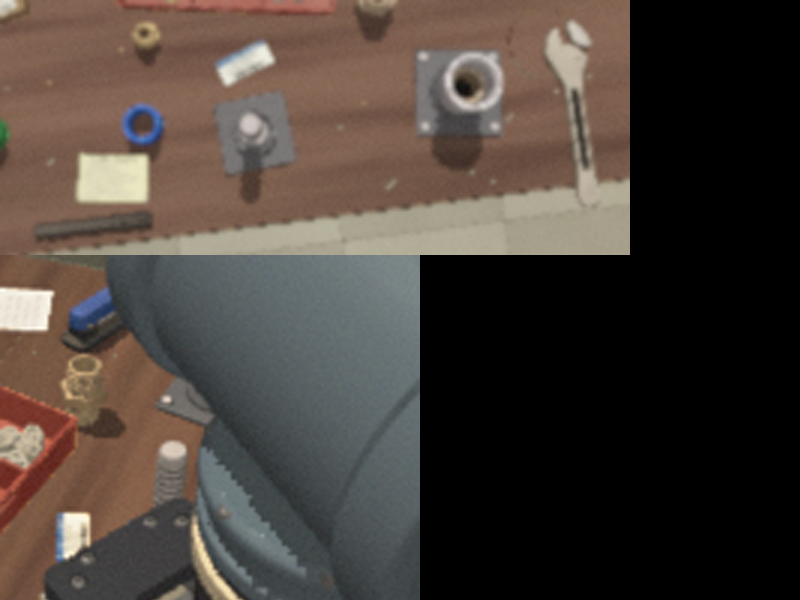

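The top view shows the tube with the coupling down inside (470,82), the rod upright in its stand (252,128), and the wrench, marker and nipples undisturbed.

```bash
python3 -c "
from bench import *
print(finish_job())"
```

```text
the job is handed in; nothing more can be done
None
```

The coupling is pushed down to the bottom of the tube and was pressed home at about 17.5 N for over a second; the rod is back upright in its stand, nothing else was moved, and the job was handed in at about 43 s.

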